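# Switch on the grinding wheel at its guarded toggle

### The job

Switch on the grinding-wheel motor at the switch box that carries the round pilot-lamp dome: push its hinged guard up, push the toggle under it fully over to the side away from the box's front, then let the guard drop shut by itself. Leave alone the guard and toggle of the other box (the one with three square buttons), and do not knock, move or pick up anything that lies on the bench.

Things in the scene. Friction and masses are not known exactly. Their poses are not given: they have to be found in the camera images.
- motor_box: The box to operate: green, bolted down, 130 (x) by 150 (y) by 60 mm high; origin at the centre of its underside, z up, its front faces its own -x (roughly to the robot; yaw varies). On top, guard and toggle on the line y = +25 mm, and at y = -46 mm a round pilot-lamp dome, 36 mm across, 20 mm high.
- motor_guard (a joint): Guard of the motor box (rad), hinged along the box's y near its far edge. 0 = closed; grows as its front is lifted; 1.95 = back against its stop, leaning away. About 100 g (60 to 130). Let go below about 1.05 rad it falls shut in about half a second; above about 1.3 rad it falls back on its stop and stays until tipped forward again from behind.
- motor_guard_hinge (a point): Middle of the guard's hinge line, fixed: box frame x +45, y +25, z 80 mm. The closed guard is an aluminium channel, open in front: slotted roof 85 mm from hinge to front edge, 56 mm wide, 3 mm thick, its top 30 mm above the hinge; side walls 50 mm apart inside, down to 5 mm below the hinge. Hinge posts 26 mm high on the box, 32 mm either side of the guard's centre line.
- motor_guard_lip (a point): Middle of the front edge of the guard's lip (56 mm wide, 3 mm thick, reaching 22 mm forward of the roof and rising 6 mm); moves with the guard. Closed: 107 mm in front of the hinge, 35 mm above it (115 mm above the table), with a clear gap of about 46 mm below it to the box top. Guard fully back: 72 mm beyond the hinge, 86 mm above it.
- motor_toggle (a joint): Toggle of the motor box (rad): steel lever 42 mm long, 8 to 11 mm thick, pivot at box x 0, y +25, z 64 mm, turning about the box's y. 0 = off, leaning 0.5 rad to the front (-x); 1.0 = on, leaning 0.5 rad away (+x). Starts between 0 and 0.1; needs about 1.5 N at the tip; stays where left; hard stops at both ends.
- motor_toggle_tip (a point): Centre of the free end of the motor box's toggle; moves with it.
- fan_box: The other switch box, to be left alone: same box, guard and toggle, but with a row of three 22 mm square buttons, 10 mm high, in place of the dome. Frame as for motor_box.
- fan_guard (a joint): Guard of the fan box (rad), same as the motor box's; stays closed at 0.
- fan_toggle (a joint): Toggle of the fan box (rad), same as the motor box's; leave where it is (near 0).
- long_knife: Knife with a dark wooden handle lying in front of the robot, 240 mm long, 17 mm high; origin on the bench where handle and blade meet, blade along +x. Loose; not part of the job.
- whetstone: Two-layer sharpening stone, 180 x 50 x 26 mm, lying between the boxes; origin at the centre of its underside. Loose; not part of the job.
- pen_knife: Closed pocket knife, 90 x 20 x 15 mm; origin at the centre of its underside. Loose; not part of the job.
- tin: Open steel cup, 72 mm across, 85 mm high, standing beyond the boxes near the middle; origin at the centre of its underside. Loose; not part of the job.
- oil_bottle: Amber bottle, 48 mm across, 130 mm high, on the right; origin at the centre of its underside. Loose; not part of the job.
- parts_tray: Blue open tray, 120 x 160 x 50 mm, on the left; origin at the centre of its underside. Loose; not part of the job.
- strop_block: Wooden strop block, 200 x 50 x 22 mm, lying to the right in front; origin at the centre of its underside. Loose; not part of the job.

How it is judged (in metres and radians):
On the way, in this order (a step that is already met when the one before it is completed fails the run):
1. the motor box's guard is lifted (beyond 0.9 rad) with the toggle still off (value of joint motor_guard above 0.9 rad and value of joint motor_toggle below 0.4 rad), for 0.1 s.
2. the toggle is pushed over (beyond 0.85 rad) while the guard is up (beyond 0.5 rad) (value of joint motor_toggle above 0.85 rad and value of joint motor_guard above 0.5 rad), for 0.1 s.
3. the guard falls by itself, untouched, somewhere between 1.0 and 0.05 rad (value of joint motor_guard between 0.05 and 1 rad and velocity of joint motor_guard below -0.3 rad/s and contact force between motor_guard and anything else below 0.1 N), for 0.03 s.
At the end, for the whole second after the job is handed in: The motor box's toggle stands at 0.85 rad or more (fully over, away from the front), its guard is shut (below 0.05 rad) and at rest, the fan box's guard is shut (below 0.1 rad) and its toggle below 0.25 rad, and every loose thing is within 25 mm of where it stood (value of joint motor_guard below 0.05 rad and value of joint motor_toggle above 0.85 rad and velocity of joint motor_guard between -0.1 and 0.1 rad/s and value of joint fan_guard below 0.1 rad and value of joint fan_toggle below 0.25 rad and distance of each of long_knife, whetstone, pen_knife, tin, oil_bottle, parts_tray, strop_block from where it was at the start of the episode below 0.025 m); the robot touches nothing.
It fails at once if the other box's guard or toggle is moved (value of joint fan_guard above 0.15 rad or value of joint fan_toggle above 0.25 rad).
It fails at once if a loose thing on the bench is knocked, moved or picked up (25 mm, or tipped 0.4 rad) (distance of any of long_knife, whetstone, pen_knife, tin, oil_bottle, parts_tray, strop_block from where it was at the start of the episode above 0.025 m or angle between any of long_knife, whetstone, pen_knife, tin, oil_bottle, parts_tray, strop_block's own z axis and vertical above 0.4 rad).
It also fails if it takes over 56 s, if anything falls off the work surface, if the arm or the gripper's body presses on something with over 40 N, if the wrist force passes 120 N, or if a joint passes its speed limit or range.

### The arm

A 6-joint arm with a two-finger parallel gripper is mounted at the origin on the work surface. World frame = base frame: x ahead of the robot, y to its left, z up, the work surface at z = 0. Lengths are in mm, angles in rad, forces in N, time in s.
With the tool pointing down it reaches from about 375 to 975 mm from the base axis. Payload 3.8 kg.
Tool frame: the origin (TCP) lies midway between the tips of the shut fingers; the grasp point (between the pads) lies behind it (arm.grip_point_offset is the z of the grasp point in the tool frame, in mm); z points along the fingers, y is the line along which they close (so a half turn about z gives the same grasp; the last joint's range is limited). The gripper opens to 85 mm and grips with 20 to 120 N. Pads are 22 mm wide; open, the fingers measure 114 mm over their backs; the gripper's body (76 mm by 85 mm) begins 54 mm behind the grasp point. The pads swing forward as they close: fully open they stand 13 mm farther back than shut.
Start: joints at [-0.037, 0.264, 1.604, -0, 1.274, -0.037], TCP at [674.995, -0.002, 231.28] pointing down, gripper open.
Joint ranges: [-2.63, 2.63], [-0.94, 2.18], [0.31, 2.57], [-1.31, 4.45], [0, 2.66], [-2.55, 2.55]. Speed limits (rad/s): [2.57, 2.57, 3.14, 3.14, 3.14, 3.14].

### API

Orientations are given as a unit quaternion [x, y, z, w].
In Python, from cell import arm, vision, workorder, get_t, get_qpos, get_dq, get_joint_torque, get_tcp_pos, get_ee_rot, get_ft_force, get_wrist_torque, get_grip_width, get_finger_force gives the robot as it stands. The module is installed in compiled form; this text tells all that it offers. Calls block until the motion is done:
- arm.reach(position, orientation): joint-space move of the TCP to a pose.
- arm.servo_line(position, ori=None, rate=150): straight line of the TCP; ori=None keeps the orientation; rate is the mean speed in mm/s.
- arm.goto_joints(angles): joint-space move.
- arm.move_gripper(opening, strength=None): opening from 0.0 (shut) to 1.0 (fully open); strength is the grip in N (None keeps the last); returns when the fingers have stopped.
- arm.hold(seconds).
- arm.inverse_kinematics(position, orientation): joint angles nearest the present ones, or None.
- vision.capture(name): name is "scene" or "side" or "wrist"; returns a dict with "color" (400x640x3 uint8, blue, green, red), "camera_matrix" (3x3 intrinsics, pixels), "T" (4x4, takes a point from camera to world coordinates). Camera axes: x right, y up, looking along -z (the intrinsics and any distortion apply to the point x, -y, -z); pixel columns grow to the right and rows downward; lengths in mm; the calibration is good to about 2 mm. A picture is of the moment at which its call begins. There is no depth.
A pose or a line that the arm cannot do raises arm.PlanningError and nothing moves.
- workorder.hand_in(): hands the job in; it is judged then, once.
Readings, each from a call of its own:
- get_t(): time.
- get_qpos(): joint angles.
- get_dq(): joint speeds.
- get_joint_torque(): joint torques, N m.
- get_tcp_pos(): TCP position.
- get_ee_rot(): TCP orientation.
- get_ft_force(): force on the tool from outside, world axes, zero at the start.
- get_wrist_torque(): the same for the moment, N m.
- get_grip_width(): opening from 0.0 (shut) to 1.0 (fully open).
- get_finger_force(): force on a finger pad.
Only numpy, scipy, OpenCV 4.12 (cv2) and the standard library are available. Lean on these libraries where they do the work, as an engineer would, in place of code of your own. Each camera call takes 0.05 s, during which the arm holds its last target. There are 200 camera calls.

## Working session

There is one attempt and no reset: what is moved stays moved. The work goes in short steps, each a Python script; the robot and the scene stay as the last script left them, time stands still between calls to the robot, and variables do not carry over. Pictures are saved under pics/ and viewed, at most 10 in all, crops included, and the job is handed in when it is done.

```bash
mkdir -p pics; ls; python3 - <<'E'
from cell import arm, vision, get_t, get_ee_rot
import cv2, numpy as np, pickle
d={}
for n in ("scene","side","wrist"):
    c=vision.capture(n); d[n]=c; cv2.imwrite(f"pics/{n}0.png",c["color"]); print(n,c["camera_matrix"].round(1).tolist(),c["T"].round(3).tolist(),[k for k in c])
pickle.dump(d,open("cap0.pkl","wb"))
print(get_t(),get_ee_rot(),arm.grip_point_offset)
E
```

```text
pics
scene [[392.6, 0.0, 315.5], [0.0, 392.6, 195.1], [0.0, 0.0, 1.0]] [[0.238, -0.835, 0.495, 1122.36], [0.971, 0.197, -0.136, -159.397], [0.016, 0.513, 0.858, 1133.114], [0.0, 0.0, 0.0, 1.0]] ['color', 'camera_matrix', 'T']
side [[423.7, 0.0, 318.9], [0.0, 423.7, 193.1], [0.0, 0.0, 1.0]] [[-0.897, 0.275, -0.345, 63.086], [-0.442, -0.554, 0.706, 901.138], [0.003, 0.786, 0.618, 866.494], [0.0, 0.0, 0.0, 1.0]] ['color', 'camera_matrix', 'T']
wrist [[282.7, 0.0, 321.9], [0.0, 282.7, 201.4], [0.0, 0.0, 1.0]] [[1.0, -0.001, 0.001, 675.649], [0.001, 0.962, 0.271, 68.084], [-0.001, -0.271, 0.962, 372.419], [0.0, 0.0, 0.0, 1.0]] ['color', 'camera_matrix', 'T']
0.15 [ 7.07108187e-01  7.07104824e-01 -6.00204387e-04 -6.47924722e-04] -18.700000000000003
```

View pics/scene0.png

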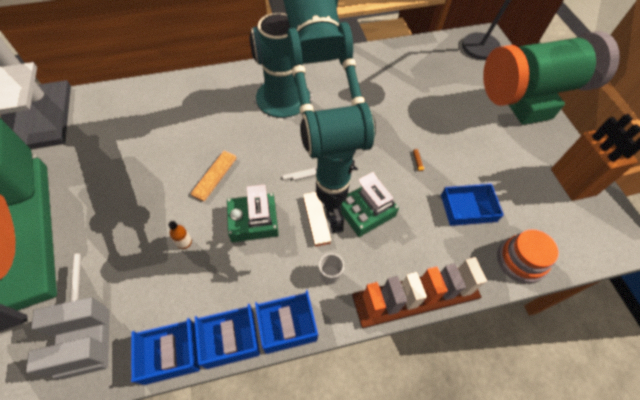

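View pics/side0.png

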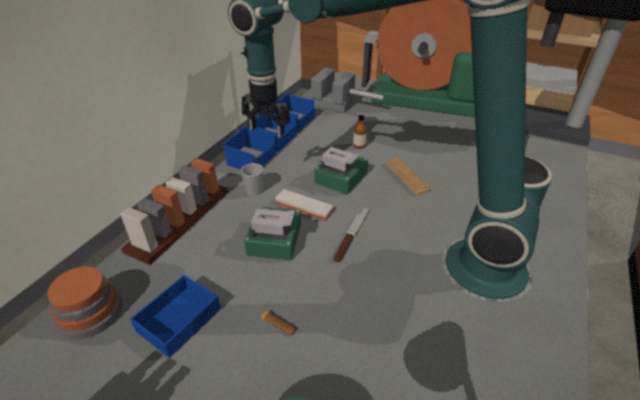

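The scene view shows the motor box (round dome at about (235,213), guard at (258,203)) on the -y side and the fan box at (370,205). In the side view the motor box is at (342,170). Next I'll do a coarse fix and then take a closer look with the wrist camera.

```bash
cat > h.py <<'E'
import numpy as np, cv2, pickle
def ray(c,uv):
    K,T=c["camera_matrix"],np.array(c["T"])
    p=np.linalg.inv(K)@[uv[0],uv[1],1]; d=T[:3,:3]@[p[0],-p[1],-p[2]]
    return T[:3,3],d/np.linalg.norm(d)
def onplane(c,uv,z):
    o,d=ray(c,uv); return o+d*(z-o[2])/d[2]
def proj(c,P):
    T=np.array(c["T"]); q=T[:3,:3].T@(np.asarray(P,float)-T[:3,3]); q=c["camera_matrix"]@[q[0],-q[1],-q[2]]
    return q[:2]/q[2]
def tri(obs):  # [(cap,uv),...]
    A=np.zeros((3,3));b=np.zeros(3)
    for c,uv in obs:
        o,d=ray(c,uv);M=np.eye(3)-np.outer(d,d);A+=M;b+=M@o
    return np.linalg.solve(A,b)
def green(img):
    h=cv2.cvtColor(img,cv2.COLOR_BGR2HSV)
    return cv2.inRange(h,(55,90,30),(88,255,255))
E
python3 - <<'E'
from h import *
d=pickle.load(open("cap0.pkl","rb"))
s=d["scene"]
print("dome",onplane(s,(235,213),75),"guard",onplane(s,(258,203),112),"boxc",onplane(s,(252,218),60))
from cell import arm,vision,get_ee_rot,get_tcp_pos
q=get_ee_rot()
c=onplane(s,(252,218),60)
P=[c[0]-40,c[1]-60,330]
print(P)
arm.reach(P,q)
c=vision.capture("wrist");pickle.dump(c,open("w1.pkl","wb"));cv2.imwrite("pics/w1.png",c["color"]);print(c["T"].round(3).tolist())
c=vision.capture("side");pickle.dump(c,open("s1.pkl","wb"))
E
```

```text
dome [ 517.22472534 -246.08848008   75.        ] guard [ 520.40902445 -171.81580286  112.        ] boxc [ 537.92930893 -199.09024197   60.        ]
[np.float64(497.9293089282679), np.float64(-259.09024197261306), 330]
[[1.0, -0.002, 0.001, 499.607], [0.001, 0.963, 0.271, -190.437], [-0.001, -0.271, 0.963, 471.842], [0.0, 0.0, 0.0, 1.0]]
```

View pics/w1.png

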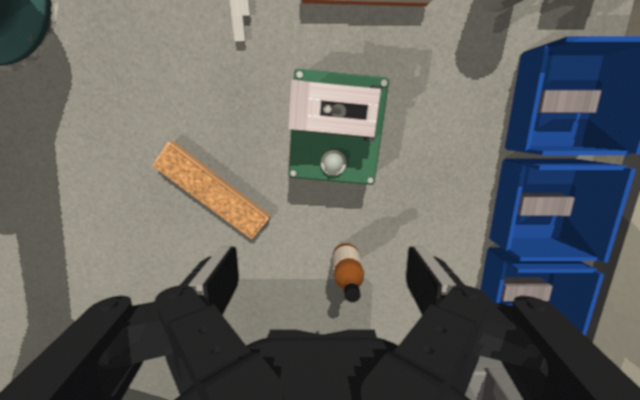

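The wrist view shows the motor box with four pale corner screws at (299,74), (384,84), (370,181) and (293,173), the dome at (333,162), and the guard lip at left around x=291, so the front faces -x. I'll take the box's centre and yaw from the screws.

```bash
python3 - <<'E'
from h import *
c=pickle.load(open("w1.pkl","rb")); img=c["color"]
hsv=cv2.cvtColor(img,cv2.COLOR_BGR2HSV)
pts=[]
for u,v in [(299,74),(384,84),(370,181),(293,173)]:
    w=img[v-6:v+7,u-6:u+7,2].astype(float); w=np.clip(w-110,0,None)  # red channel: pale on green
    yy,xx=np.mgrid[v-6:v+7,u-6:u+7]; m=(xx-u)**2+(yy-v)**2<36; w*=m
    p=np.array([(w*xx).sum()/w.sum(),(w*yy).sum()/w.sum()]); P=onplane(c,p,62); pts.append(P[:2]); print(p.round(1),P.round(1),w.sum())
p=np.array(pts); tl,tr,br,bl=p
print("centre",p.mean(0), "x edges",np.linalg.norm(tr-tl),np.linalg.norm(br-bl),"y",np.linalg.norm(tl-bl),np.linalg.norm(tr-br))
for a,b in((tl,tr),(bl,br)): print("yawx",np.degrees(np.arctan2(*(b-a)[::-1])))
for a,b in((bl,tl),(br,tr)): print("yawy",np.degrees(np.arctan2(*(b-a)[::-1]))-90)
# check vs green hull at z=60
s=pickle.load(open("cap0.pkl","rb"))["scene"]
for n,cc,roi in(("w",c,(285,200,280,400)),("scene",s,None),):
    g=green(cc["color"])
    if n=="w": g[:60]=0;g[200:]=0;g[:,:280]=0;g[:,400:]=0
    else: g2=np.zeros_like(g);g2[185:245,218:285]=g[185:245,218:285];g=g2
    k=max(cv2.findContours(g,0,2)[0],key=cv2.contourArea)
    print(n,cv2.contourArea(k),cv2.minAreaRect(k), cv2.approxPolyDP(cv2.convexHull(k),3,True)[:,0].tolist())
crop=cv2.resize(img[60:200,270:410],None,fx=4,fy=4,interpolation=2);cv2.imwrite("pics/w1c.png",crop)
E
```

```text
[299.1  74.1] [ 468.5 -128.9   62. ] 2638.0
[383.6  82.5] [ 582.1 -139.2   62. ] 1640.0
[370.4 181.3] [ 570.8 -274.7   62. ] 2332.0
[292.7 172.7] [ 456.4 -262.1   62. ] 1667.0
centre [ 519.47057963 -201.20774624] x edges 114.05969440381085 115.15534058055746 y 133.78101306775687 135.9085014245593
yawx -5.220200312602351
yawx -6.276590590687064
yawy -5.210823364633114
yawy -4.757318123976191
w 3713.0 ((337.0629577636719, 131.33934020996094), (89.59459686279297, 97.55856323242188), 5.440332412719727) [[386, 87], [373, 176], [366, 182], [296, 176], [290, 169], [293, 131]]
scene 1071.0 ((251.13417053222656, 217.70730590820312), (41.41182327270508, 48.47944641113281), 83.6598129272461) [[272, 197], [276, 234], [232, 240], [228, 202]]
```

View pics/w1c.png

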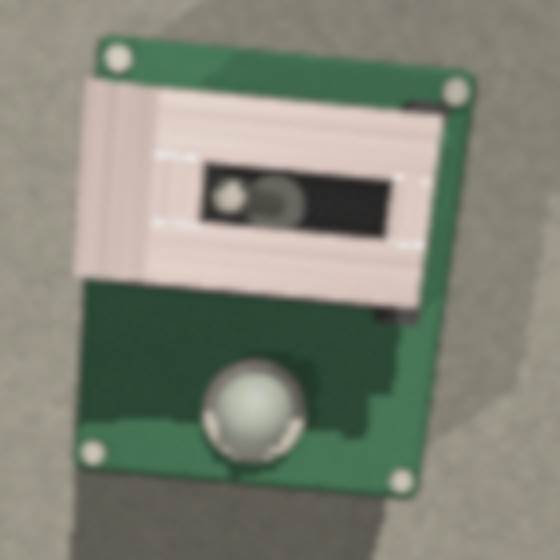

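The close view confirms the motor box: round dome, toggle leaning to the front (-x), guard shut. The box centre is about (519.5, -201.2) and yaw about -5.3°.

Plan:
1. Lift the lip from below with the shut fingers tilted, following the arc until the guard falls back on its stop.
2. Push the toggle over.
3. Tip the guard forward from behind so it falls by itself.

I'll check reachability first.

```bash
cat >> h.py <<'E'
from scipy.spatial.transform import Rotation as R
C=np.array([519.5,-201.2]); YAW=np.radians(-5.3)
def W(x,z,y=25.):   # box frame -> world
    c,s=np.cos(YAW),np.sin(YAW); return [C[0]+c*x-s*y, C[1]+s*x+c*y, z]
def Q(p):  # tool pitched p below horizontal, towards box +x, camera on top
    p=np.radians(p); Z=np.array([np.cos(p),0,-np.sin(p)]); Y=np.array([0,-1.,0]); X=np.cross(Y,Z)
    return (R.from_euler('z',YAW)*R.from_matrix(np.c_[X,Y,Z])).as_quat()
def lip(t): return np.array([45-107*np.cos(t)+35*np.sin(t), 80+107*np.sin(t)+35*np.cos(t)])
def arc(t,p,a=20,h=11):
    p=np.radians(p); m=max(t,p); n=np.array([np.sin(p),np.cos(p)])
    L=lip(t)-3*np.array([np.sin(t),np.cos(t)])
    return L+a*np.array([np.cos(m),-np.sin(m)])-h*n
E
python3 - <<'E'
from h import *
from cell import arm,get_t,get_qpos
print(get_t())
for p in (30,45,55,60,65,90):
    r=[]
    for x,z in [arc(-.25,p),arc(0,p),arc(.7,p),arc(1.4,p),(-60,80),(14,80),(155,145),(45,145)]:
        q=arm.inverse_kinematics(W(x,z),Q(p)); r.append(q is not None)
        if p in(60,90) and q is not None: print(np.round([x,z],0),np.round(q,2))
    print(p,r)
E
```

```text
1.5
30 [False, False, False, True, False, False, True, True]
45 [False, False, True, True, False, True, True, True]
55 [True, True, True, True, True, True, True, True]
[-66.  62.] [-0.58 -0.17  2.51  0.63  0.4   0.55]
[-62.  89.] [-0.57 -0.22  2.48  0.54  0.47  0.66]
[-16. 151.] [-0.51 -0.22  2.35  0.39  0.57  0.87]
[ 52. 166.] [-0.45 -0.1   2.21  0.34  0.56  0.97]
[-60  80] [-0.57 -0.19  2.48  0.56  0.44  0.63]
[14 80] [-0.48 -0.04  2.35  0.52  0.39  0.74]
[155 145] [-0.38  0.12  2.04  0.3   0.5   1.05]
[ 45 145] [-0.45 -0.09  2.25  0.37  0.52  0.93]
60 [True, True, True, True, True, True, True, True]
65 [True, True, True, True, True, True, True, True]
[-78.  65.] [-0.42  0.06  2.18 -0.    0.91  1.25]
[-73.  92.] [-0.41  0.03  2.15 -0.    0.96  1.25]
[-27. 153.] [-0.39  0.04  2.01 -0.    1.09  1.28]
[ 47. 171.] [-0.35  0.16  1.84 -0.    1.14  1.31]
[-60  80] [-0.4   0.07  2.13 -0.    0.94  1.26]
[14 80] [-0.36  0.2   1.98 -0.    0.96  1.3 ]
[155 145] [-0.31  0.37  1.62 -0.    1.14  1.35]
[ 45 145] [-0.35  0.18  1.87 -0.    1.09  1.31]
90 [True, True, True, True, True, True, True, True]
```

```bash
python3 - <<'E'
from h import *
from cell import *
p=60;q=Q(p)
arm.move_gripper(0.0)
x0=next(x for x in (-115,-105,-95,-88) if arm.inverse_kinematics(W(x,80),q) is not None and arm.inverse_kinematics(W(x,180),q) is not None)
print("x0",x0)
arm.reach(W(x0,200),q)
arm.servo_line(W(x0,80),rate=120); print(get_t(),get_ft_force().round(1) if hasattr(get_ft_force(),'round') else get_ft_force())
arm.servo_line(W(-70,80),rate=80)
f=np.array(get_ft_force());print(get_t(),get_tcp_pos(),f.round(2))
if np.linalg.norm(f)<6:
    for t in (0.0,.12,.25):
        arm.servo_line(W(*arc(t,p)),rate=60); print(t,np.round(get_ft_force(),2))
c=vision.capture("side");s=vision.capture("scene")
pic=np.hstack([cv2.resize(c["color"][110:260,230:400],None,fx=2.3,fy=2.3),cv2.resize(s["color"][110:260,200:370],None,fx=2.3,fy=2.3)])
cv2.imwrite("pics/lift1.png",pic);print(get_t())
E
```

```text
x0 -105
4.6333 [ 0.3 -0.  -0.4]
5.225 [ 452.10420518 -169.53894274   79.87733486] [-0.29  0.26 -0.71]
0.0 [-0.72 -0.3   0.39]
0.12 [-0.17 -0.38  0.5 ]
0.25 [-0.41 -0.71 -0.84]
6.45
```

View pics/lift1.png

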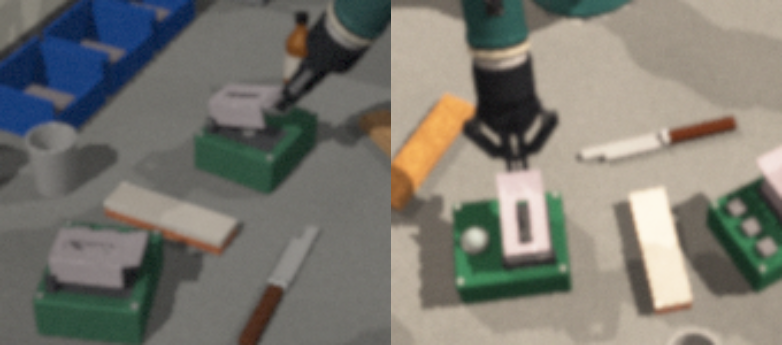

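Both halves show the fingers under the lip and the motor guard tilting up (left (245,105), right (520,190)). Nothing else has moved, so I'll carry on with the arc.

```bash
python3 - <<'E'
from h import *
from cell import *
p=60
for t in (.4,.55,.7,.85,1.0,1.12,1.25,1.38,1.5):
    arm.servo_line(W(*arc(t,p)),rate=70); f=np.array(get_ft_force()); print(t,f.round(2))
    if np.linalg.norm(f)>12: break
arm.hold(.4)
x,z=arc(1.5,p)
c=vision.capture("side");s=vision.capture("scene")
pic=np.hstack([cv2.resize(c["color"][110:260,230:400],None,fx=2.3,fy=2.3),cv2.resize(s["color"][110:260,200:370],None,fx=2.3,fy=2.3)])
cv2.imwrite("pics/lift2.png",pic);print(get_t())
E
```

```text
0.4 [-1.46  0.6  -0.41]
0.55 [-0.25 -0.26 -0.39]
0.7 [-0.95 -0.09 -1.13]
0.85 [-0.56  0.15 -0.28]
1.0 [-0.35  0.07 -1.01]
1.12 [-0.3   0.11  0.09]
1.25 [-0.9   0.41  0.43]
1.38 [ 0.55  0.94 -0.17]
1.5 [-0.61  0.18 -0.19]
10.1917
```

View pics/lift2.png

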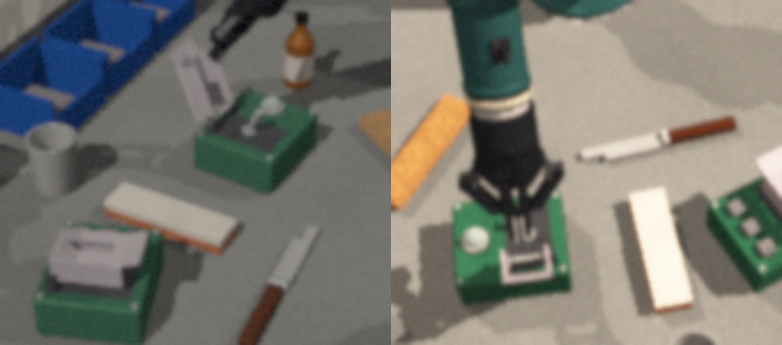

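The guard is back on its stop (left pane (205,80)) and the toggle stands free, leaning to the front ((252,125)). Next is the toggle push.

```bash
python3 - <<'E'
from h import *
from cell import *
arm.servo_line(W(-62,170),rate=150)
arm.servo_line(W(-62,80),rate=120); print(np.round(get_ft_force(),1))
arm.servo_line(W(2,80),rate=70); print(np.round(get_ft_force(),1))
for x in range(4,25,2):
    arm.servo_line(W(x,80),rate=30); f=np.array(get_ft_force()); print(x,f.round(1))
    if f[0]<-6: break
arm.hold(.15)
arm.servo_line(W(-50,82),rate=150); arm.servo_line(W(-62,220),rate=180)
c=vision.capture("side");s=vision.capture("scene")
pic=np.hstack([cv2.resize(c["color"][110:260,230:400],None,fx=2.3,fy=2.3),cv2.resize(s["color"][110:260,200:370],None,fx=2.3,fy=2.3)])
cv2.imwrite("pics/tog.png",pic);print(get_t())
E
```

```text
[0.1 0.4 0.5]
[-24.6   0.3  16.4]
4 [-36.6  -1.1  25.1]
15.0583
```

View pics/tog.png

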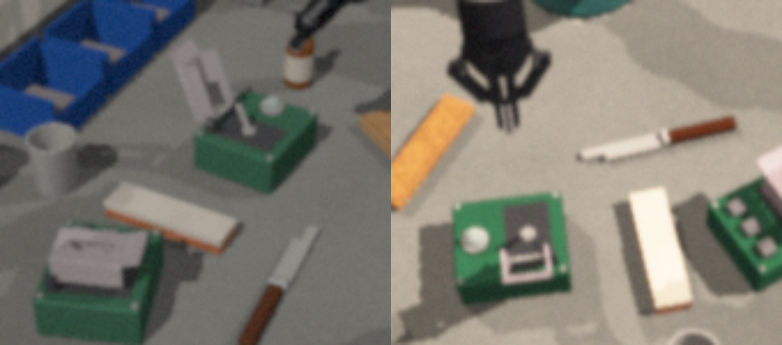

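The toggle now leans away from the front (tip at left pane (240,105), base (250,130)). The rise to 25–37 N was the hard stop. I'll check the tip numerically, then tip the guard from behind.

```bash
python3 - <<'E'
from h import *
from cell import *
d=pickle.load(open("cap0.pkl","rb"))["side"]
for t in (0,.5,.85,1.0):
    a=t-.5; u=proj(d,W(42*np.sin(a),64+42*np.cos(a))); print(t,((u-[230,110])*2.3).round(0))
q=Q(90)
arm.servo_line(W(-62,270),rate=200)
arm.reach(W(60,290),q); arm.reach(W(165,270),q)
arm.servo_line(W(165,145),rate=150); print(get_t(),np.round(get_ft_force(),1))
c=vision.capture("side")
for x in (120,90,65,50,40,35):
    arm.servo_line(W(x,145),rate=80); f=np.array(get_ft_force()); print(x,f.round(1))
    if np.linalg.norm(f)>15: break
arm.servo_line(W(70,160),rate=150); arm.servo_line(W(60,290),rate=180); arm.hold(.5)
s=vision.capture("side");e=vision.capture("scene")
pic=np.hstack([cv2.resize(i["color"][110:260,230:350],None,fx=2.2,fy=2.2) for i in(c,s)]+[cv2.resize(e["color"][110:260,200:320],None,fx=2.2,fy=2.2)])
cv2.imwrite("pics/shut.png",pic);print(get_t())
E
```

```text
0 [260. 110.]
0.5 [248. 103.]
0.85 [239. 102.]
1.0 [236. 102.]
17.6417 [ 0.4 -0.3  0.4]
120 [-0.2 -0.2  0.2]
90 [2.6 0.9 6.1]
65 [0.5 0.5 0.4]
50 [ 0.7 -0.4  0. ]
40 [-1.2 -0.4 -1.1]
35 [ 0.8 -0.  -0.3]
22.1167
```

View pics/shut.png

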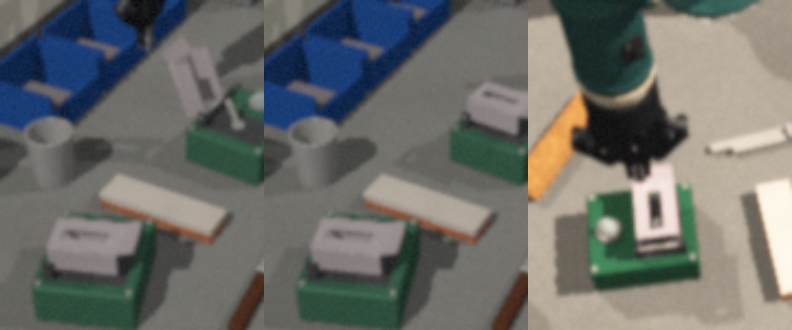

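The guard is shut again, and the fan box and loose items are unchanged. One wrist look through the slot will confirm the toggle angle before I hand in.

```bash
python3 - <<'E'
from h import *
from cell import *
arm.reach(W(-40,300),Q(90))
c=vision.capture("wrist")
u0=proj(c,W(0,105)); img=c["color"]; print(u0,get_t())
x0,y0=(u0-[50,45]).astype(int); x0=max(x0,0);y0=max(y0,0)
crop=cv2.resize(img[y0:y0+90,x0:x0+100],None,fx=6,fy=6,interpolation=2)
for t,col in ((0,(0,0,255)),(.85,(0,255,255)),(1.0,(0,255,0))):
    a=t-.5;u=(proj(c,W(42*np.sin(a),64+42*np.cos(a)))-[x0,y0]+.5)*6;cv2.circle(crop,tuple(u.astype(int).tolist()),3,col,-1)
cv2.imwrite("pics/slot.png",crop)
E
```

```text
[321.16112311 148.25573846] 22.65
```

View pics/slot.png

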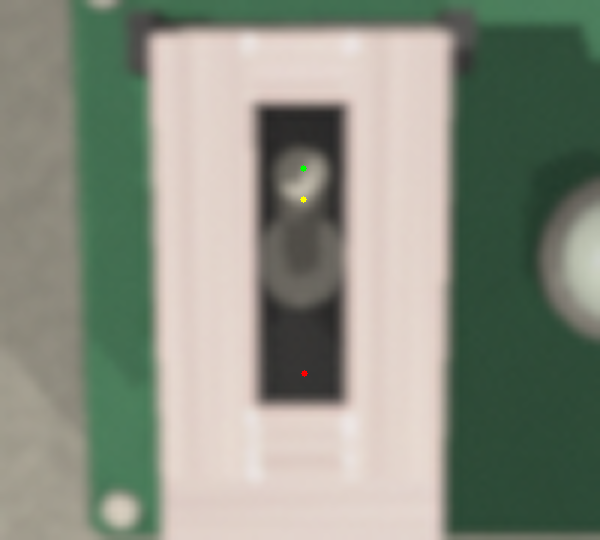

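Through the slot, the toggle tip is centred at (301,174), next to the 1.0 rad mark (green). It is fully on and the guard is shut, so I'm handing in.

```bash
python3 -c "
from cell import *
arm.hold(.3); print(workorder.hand_in(), get_t())"
```

```text
the job is handed in; nothing more can be done
the job is handed in; nothing more can be done
```

The job is handed in: the motor toggle is fully over (about 1.0 rad in the last picture), the guard was tipped from behind and dropped shut, and I saw no movement of the fan box or of the loose things in view. The cell gave no verdict at hand-in.

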